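# Load the long heating block into the tube warmer

## Task

The long rectangular heating block is pushed in under the low white riser, so that only its near end can be gripped. Draw it out by that end and set it down on the open bench clear of the riser, let go, then take it again by the post on its top and lower it gently into the rectangular pocket of the tube warmer until it lies flat on the pocket floor; let go of it there. Leave the round block where it is.

Things in the scene. Friction and masses are not known exactly. Their poses are not given: they have to be found in the camera images.
- long_block: Part to move: aluminium slab 110 (x) x 56 (y) x 20 mm (z), about 0.34 kg, dark wells on top, with a central upright steel post, 14 mm in diameter, 20 to 50 mm above the underside. Origin: centre of the underside; z up, x along the length. It starts flat on the bench, its -x end (robot side) 37 to 45 mm out from under the riser, its post 10 to 18 mm in behind the front edge. It slides easily.
- round_block: A bystander to leave alone: aluminium disc 72 mm in diameter, 20 mm thick, with the same kind of post, beside the long block under the riser, about 130 mm from it centre to centre, on either side. Origin: centre of the underside, z up.
- riser: Fixed low white shelf: board 200 (x) x 270 (y) mm, underside 58, top 64 mm above the bench; 8 mm side walls begin 50 mm behind the front edge. Origin: on the bench below the middle of the front edge, which faces the robot; x points in under the board, y along the edge, z up. Stands left or right. A timer and a remote (to 55 mm high) are fixed on top, over 90 mm behind the edge.
- pocket (a point): Centre of the pocket floor, 55 mm above the bench, in the fixed white tube warmer on the other side from the riser. The pocket is a well 126 (x) x 74 (y) mm, 26 mm deep, open on top (rim 81 mm above the bench); x along its length, z up. The flat rim is 20 mm wide at the ends, 38 mm at the sides; beyond the +x end is a panel 75 mm long, 50 mm high.
Not all that is in view belongs to the job. Leave any orange or pink look-alike of the long_block alone.

How it is judged (in metres and radians):
On the way:
1. the long block lies on the bench with its post at least 25 mm out in front of the riser's front edge, let go of (x of long_block in the frame of riser below -0.025 m and height (world z) of long_block below 0.006 m and angle between long_block's own z axis and vertical below 0.08 rad and contact force between the fingers and long_block below 0.3 N and linear speed of long_block below 0.03 m/s), for 0.2 s.
At the end, for the whole second after the job is handed in: The long block lies flat in the pocket, post up, let go and at rest: underside within 5 mm of the pocket floor, tilt under 0.08 rad, origin within 18 mm of the pocket centre from above, lengthwise within 0.26 rad; the round block within 30 mm of its start (horizontal distance between long_block and pocket below 0.018 m and z of long_block in the frame of pocket between -0.005 and 0.005 m and angle between long_block's own z axis and vertical below 0.08 rad and angle between the x axis of long_block and the x axis of pocket, either way round below 0.26 rad and contact force between the fingers and long_block below 0.3 N and linear speed of long_block below 0.03 m/s and distance of round_block from where it was at the start of the episode below 0.03 m); the robot touches nothing.
It fails at once if the round block is moved more than 30 mm (distance of round_block from where it was at the start of the episode above 0.03 m).
It fails at once if the long block is dropped (falls freely, faster than 0.6 m/s, with no finger on it) (linear speed of long_block above 0.6 m/s and contact force between the fingers and long_block below 0.05 N).
It also fails if it takes over 54 s, if anything falls off the work surface, if the arm or the gripper's body presses on something with over 40 N, if the wrist force passes 120 N, or if a joint passes its speed limit or range.

## Robot

A 6-joint arm with a two-finger parallel gripper is mounted at the origin on the work surface. World frame = base frame: x ahead of the robot, y to its left, z up, the work surface at z = 0. Lengths are in m, angles in degrees, forces in N, time in s.
With the tool pointing down it reaches from about 0.4 to 0.825 m from the base axis. Payload 7 kg.
Tool frame: the origin (TCP) lies on the centre line of the jaws, within the pads' length; the fingertips stand 8 mm ahead of it and the grasp point (between the pads) lies 11 mm behind it; z points along the fingers, y is the line along which they close (so a half turn about z gives the same grasp; the last joint's range is limited). The gripper opens to 88 mm and grips with 3 to 60 N. Pads are 19 mm wide; open, the fingers measure 130 mm over their backs; the gripper's body (78 mm by 193 mm) begins 47 mm behind the grasp point.
Start: joints at [16.507, 20.546, 0.682, 0, -70.136, -16.507], TCP at [0.675, -0, 0.235] pointing down, gripper open.
Joint ranges: [-176.03, 176.03], [-82.01, 121.73], [-58.28, 71.71], [-173.87, 95.51], [-174.79, -0.11], [-173.66, 173.66]. Speed limits (degrees/s): [136.94, 136.94, 172.46, 180, 180, 180].

## Interface

Orientations are given as [roll, pitch, yaw] about the fixed x, y, z axes, in that order (R = Rz(yaw) Ry(pitch) Rx(roll)).
In Python, from plant import r gives the robot as it stands.
- The arm moves only by the tool carry_out, never from a script. Its argument "targets" is a list of rows, each a list of 6 numbers: the shift along the tool's x, y, z scaled (see below), then the turn, a rotation vector about the tool's x, y, z scaled (see below). A call has 1 to 5 rows; each row shifts and turns the commanded pose from where the row before left it, along the tool's axes as they then stand; what a row does not reach is not made up. The controller multiplies each number of a shift by 0.5 m and each number of a turn by 60 degrees. A row lasts 1/8 s, in which the tool goes at most 62.5 mm and 10.7 degrees, less where a joint would pass 70% of its speed; a pose out of reach is approached as far as the arm can. A call with a number of a shift or a turn outside -1 to 1 is refused whole. A call with a gripper value outside its range is refused whole. "hand" is the opening, from 0 (shut) to 1 (fully open), set as the call begins (left out, the last holds). The fingers move at their own pace and stop on an object; "squeeze" is the grip in N (left out, the last holds). Time passes only in rows, so rows that do not move let the fingers close. It gives the time, the measured TCP pose, the force, the opening and the grip force at its end, in the units of the state.
- r.get_state(): the state, without advancing time (a new reading comes with each control period).
- r.capture(name): name is "scene" or "side" or "wrist"; returns the picture (384x512x3 uint8, red, green, blue); there is no depth.
- r.camera_info(name): a dict with "K" (3x3 intrinsics, pixels), "eye" and "attitude" of the camera in the world. Camera axes: x right, y down, z forward; pixel columns grow to the right and rows downward; lengths in m; the calibration is good to about 2 mm. A picture is of the moment at which its call begins: read the wrist's pose just before it. camera_info takes no time and is no camera call; for the wrist camera it gives the pose at the moment of the call.
- r.close_job(): hands the job in; it is judged then, once.
The state is a dict: "time_s": time; "joints": joint angles; "qd": joint speeds; "joint_torque": joint torques, N m; "tcp_pos": TCP position; "eef_rot": TCP orientation; "contact_force": force on the tool from outside, world axes, zero at the start; "moment": the same for the moment, N m; "gripper_width": finger opening in m; "gripper_force": force on a finger pad.
Only numpy, scipy, OpenCV 4.12 (cv2) and the standard library are available. Lean on these libraries where they do the work, as an engineer would, in place of code of your own. Each camera call takes 0.05 s, during which the arm holds its last target. There are 200 camera calls.

## Working session

There is one attempt and no reset: what is moved stays moved. The work goes in short steps, Python scripts to look and compute and a tool call to move; the robot and the scene stay as the last step left them, time stands still between calls to the robot, and variables do not carry over. Pictures are saved under pics/ and viewed, at most 11 in all, crops included, and the job is handed in when it is done.

Besides the shell and the picture viewer there is one more tool, called after "Request:" by a JSON object that holds its "api" and its "payload". carry_out: Moves the arm, as the interface text tells. Its arguments: {"type":"object","properties":{"targets":{"type":"array","items":{"type":"array","items":{"type":"number","minimum":-1,"maximum":1}}},"hand":{"type":"number"},"squeeze":{"type":"number"}},"required":["targets"]}

```bash
ls; mkdir -p pics
cat > h.py <<'E'
import numpy as np, cv2
from plant import r
from scipy.spatial.transform import Rotation as R
def att(ci):
    a=np.array(ci["attitude"],float)
    return a if a.shape==(3,3) else R.from_euler('xyz',a,degrees=True).as_matrix()
def ray(ci,u,v,z):
    d=att(ci)@np.linalg.inv(np.array(ci["K"]))@np.array([u,v,1.]); e=np.array(ci["eye"])
    return e+d*(z-e[2])/d[2]
def proj(ci,p):
    c=att(ci).T@(np.array(p)-np.array(ci["eye"])); q=np.array(ci["K"])@c; return q[:2]/q[2]
def snap(n,f):
    im=r.capture(n); cv2.imwrite(f,im[:,:,::-1]); return im
E
python3 - <<'E'
from h import *
print(r.get_state())
for n in("scene","side","wrist"):
    print(n,r.camera_info(n)); 
a=snap("scene","pics/a.png");b=snap("side","pics/b.png");snap("wrist","pics/c.png")
E
```

```text
pics
{'time_s': 0.0, 'joints': array([ 1.65071550e+01,  2.05920441e+01,  6.32543548e-01, -2.10685540e-02,
       -7.01374767e+01, -1.65080024e+01]), 'qd': array([-0.08041452, -0.00926201,  0.00884477, -0.02667141, -0.00127631,
        0.06128292]), 'joint_torque': array([-8.00930356e-04, -5.82726967e+01,  2.93058443e+01,  6.99745238e+00,
        6.93249181e-03, -2.06530804e-04]), 'tcp_pos': array([ 6.74499639e-01, -2.39928368e-05,  2.33603498e-01]), 'eef_rot': array([ 1.79901392e+02, -8.56955801e-03, -9.00080151e+01]), 'contact_force': array([-0.02210711,  0.01961773, -0.44528518]), 'moment': array([-0.04431696,  0.04070957,  0.00771737]), 'gripper_force': 0.0, 'gripper_width': 0.0876790999091081}
scene {'K': array([[370.9926292 ,   0.        , 256.13371974],
       [  0.        , 370.9926292 , 194.03072574],
       [  0.        ,   0.        ,   1.        ]]), 'eye': array([1.22958847, 0.48031785, 0.6582526 ]), 'attitude': array([-122.09838989,    1.30637197,  126.05844807])}
side {'K': array([[382.43161854,   0.        , 250.73827813],
       [  0.        , 382.43161854, 188.94221491],
       [  0.        ,   0.        ,   1.        ]]), 'eye': array([ 0.02333775, -0.56839875,  0.61619599]), 'attitude': array([-130.00181122,    0.65180914,  -43.07184439])}
wrist {'K': array([[290.56911054,   0.        , 255.45973106],
       [  0.        , 290.56911054, 194.09105455],
       [  0.        ,   0.        ,   1.        ]]), 'eye': array([ 0.67440404, -0.06511464,  0.38387231]), 'attitude': array([ 1.65829121e+02, -7.49028278e-02,  1.79999712e+02])}
```

View pics/a.png

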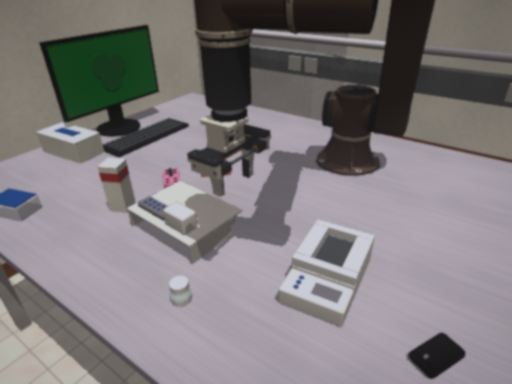

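View pics/b.png

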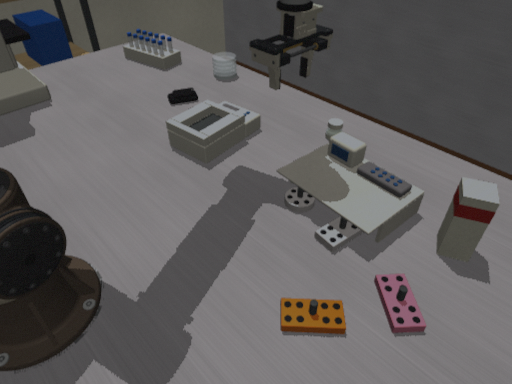

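The side view shows the riser with the long block's near end at about (338,232), the round block at (300,197) and the warmer at about (210,125). I'll enlarge these.

Run:
```python
import cv2
b=cv2.imread("pics/b.png")
cv2.imwrite("pics/b1.png",cv2.resize(b[145:265,270:430],None,fx=5,fy=5,interpolation=cv2.INTER_CUBIC))
a=cv2.imread("pics/a.png")
x=cv2.resize(b[90:165,160:270],None,fx=5,fy=5,interpolation=cv2.INTER_CUBIC)[:, :400]
cv2.imwrite("pics/b2.png",cv2.resize(b[90:165,160:270],None,fx=7,fy=7,interpolation=cv2.INTER_CUBIC))
cv2.imwrite("pics/a2.png",cv2.resize(a[215:325,270:385],None,fx=5,fy=5,interpolation=cv2.INTER_CUBIC))
```

```text
(no output)
```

View pics/b1.png

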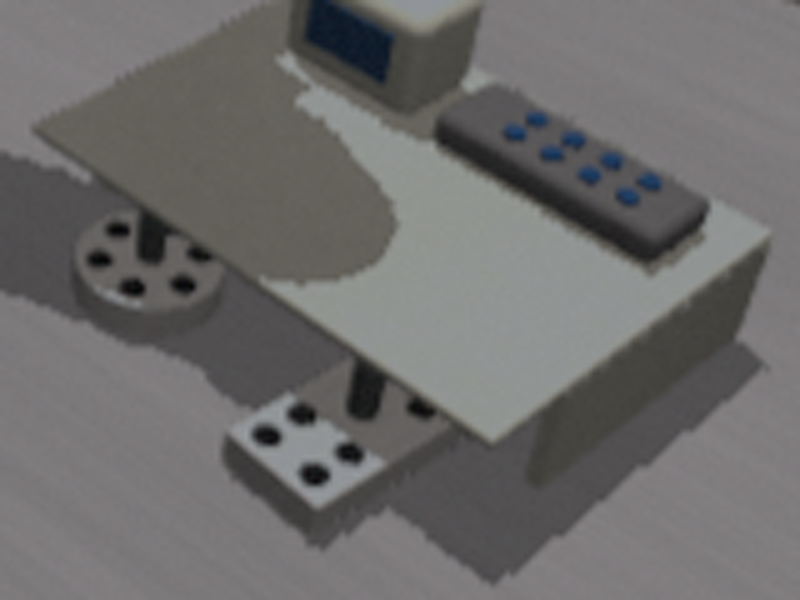

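View pics/a2.png

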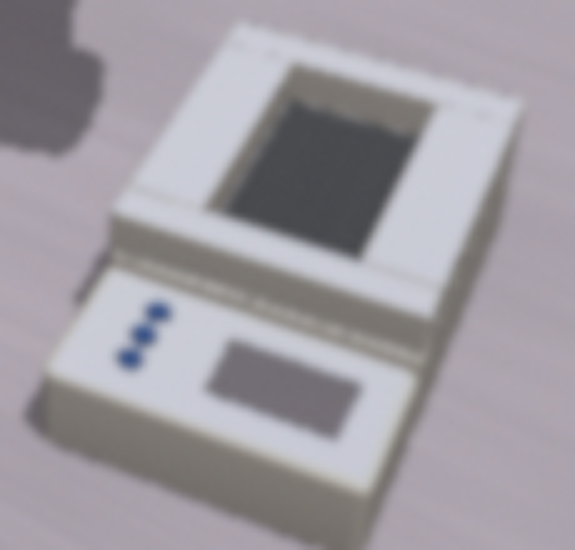

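View pics/b2.png

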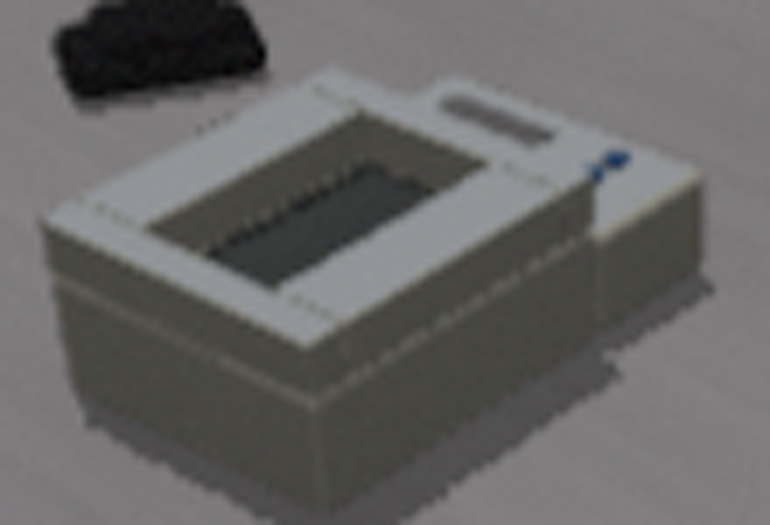

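Run:
```python
from h import *
S=r.camera_info("side");C=r.camera_info("scene")
f=lambda ci,pts,s,o,z:np.array([ray(ci,(u+.5)/s-.5+o[0],(v+.5)/s-.5+o[1],z)[:2] for u,v in pts])
np.set_printoptions(precision=4,suppress=True)
print("riser",f(S,[(35,130),(490,440),(768,232)],5,(270,145),.064))
lb=f(S,[(230,437),(317,505),(363,414)],5,(270,145),.02);print("lb",lb)
e=lb[1]-lb[0];print("len",np.linalg.norm(e),"x dir yaw",np.degrees(np.arctan2(e[0],-e[1])), "dist",np.linalg.norm(lb[:2].mean(0)-lb[2]), "yaw by post",np.degrees(np.arctan2(*(lb[2]-lb[:2].mean(0))[::-1])))
print("round",f(S,[(150,257)],5,(270,145),.02))
for n,ci,o,i,s,of in (("scene",C,[(238,28),(520,100),(435,320),(113,210)],[(290,65),(435,103),(365,258),(212,210)],5,(270,215)),("side",S,[(330,70),(590,180),(310,348),(45,225)],[(362,110),(485,163),(275,290),(147,228)],7,(160,90))):
  for q in(o,i):
    p=f(ci,q,s,of,.081);print(n,p.tolist(),p.mean(0)); d=np.diff(np.vstack([p,p[:1]]),axis=0);print(np.linalg.norm(d,axis=1),np.degrees(np.arctan2(d[:,1],d[:,0])))
```

```text
riser [[ 0.5589 -0.0764]
 [ 0.5428 -0.3404]
 [ 0.7388 -0.3532]]
lb [[ 0.5058 -0.2449]
 [ 0.5018 -0.2941]
 [ 0.5578 -0.2758]]
len 0.049365255529819435 x dir yaw -4.625891677922563 dist 0.054315857691804276 yaw by post -6.574220770638873
round [[ 0.5693 -0.1439]]
scene [[0.5079691178206017, 0.13630032587009672], [0.48334656776273965, 0.2790499769079282], [0.6475289719556431, 0.30502251301579963], [0.6657697036122547, 0.15618743017212788]] [0.5762 0.2191]
[0.1449 0.1662 0.1499 0.159 ] [  99.7865    8.9893  -83.0129 -172.8171]
scene [[0.5213720867585646, 0.17310052485965877], [0.5090353627371096, 0.2457341257519728], [0.6294681595823526, 0.26445229284894567], [0.6400234117981964, 0.19352109292861464]] [0.575  0.2192]
[0.0737 0.1219 0.0717 0.1204] [  99.6396    8.8345  -81.5359 -170.2347]
side [[0.6456956892274266, 0.3013293481373428], [0.6616517704473963, 0.15179323793720567], [0.5033781144644733, 0.13129520383016868], [0.4829817681224729, 0.2756620312716451]] [0.5734 0.215 ]
[0.1504 0.1596 0.1458 0.1647] [ -83.9094 -172.6207   98.0416    8.9643]
side [[0.6328360565713614, 0.2630443054017637], [0.6403538490331198, 0.1920909279091706], [0.5187840755492705, 0.172938526253693], [0.5106692356526525, 0.245490612915232]] [0.5757 0.2184]
[0.0714 0.1231 0.073  0.1234] [ -83.9518 -171.0471   96.3819    8.1767]
```

Request:
{"api": "carry_out", "payload": {"targets": [[0.068,0.039,0,0,0,0],[0.068,0.039,0,0,0,0],[0.068,0.039,0,0,0,0],[0.068,0.039,0,0,0,0]], "hand": 1}}

```text
time_s: 0.65
tcp_pos: [0.5961, -0.137, 0.2343]
eef_rot: [180.0, 0.0, -90.0]
contact_force: [0.9, -0.8, 0.2]
gripper_width: 0.0878
gripper_force: 0.0
```

Request:
{"api": "carry_out", "payload": {"targets": [[0.068,0.039,0,0,0,0],[0.068,0.039,0,0,0,0],[0.068,0.039,0,0,0,0],[0.068,0.039,0,0,0,0]]}}

```text
time_s: 1.15
tcp_pos: [0.5181, -0.273, 0.2344]
eef_rot: [180.0, 0.0, -90.0]
contact_force: [0.7, 0.2, -0.9]
gripper_width: 0.0877
gripper_force: 0.0
```

Request:
{"api": "carry_out", "payload": {"targets": [[0,0,0,0,0,0.159],[0,0,0,0,0,0.159],[0,0,0,0,0,0.159],[0,0,0,0,0,0.159],[0,0,0,0,0,0.159]]}}

```text
time_s: 1.78
tcp_pos: [0.5188, -0.272, 0.2343]
eef_rot: [180.0, -0.0, -138.0]
contact_force: [-0.4, 0.3, 0.0]
gripper_width: 0.0878
gripper_force: 0.0
```

Request:
{"api": "carry_out", "payload": {"targets": [[0,0,0,0,0,0.159],[0,0,0,0,0,0.159],[0,0,0,0,0,0.159],[0,0,0,0,0,0.159],[0,0,0,0,0,0.159]]}}

```text
time_s: 2.4
tcp_pos: [0.5188, -0.272, 0.2343]
eef_rot: [180.0, -0.0, 174.3]
contact_force: [0.1, 0.4, 0.5]
gripper_width: 0.0876
gripper_force: 0.0
```

Run:
```python
from h import *
s=r.get_state();print(s["tcp_pos"],s["eef_rot"],s["joints"])
w=r.camera_info("wrist");im=snap("wrist","pics/w1.png");print(w["eye"],w["attitude"])
cv2.imwrite("pics/w1b.png",cv2.resize(im[:,:,::-1],None,fx=1.5,fy=1.5,interpolation=cv2.INTER_CUBIC))
S=r.camera_info("side")
for q in((312,330),(282,300),(345,330),(400,305)): print(q,ray(S,*q,0.02))
# predicted pixels of block near corners and post base
c,sn=np.cos(np.radians(-5.4)),np.sin(np.radians(-5.4))
for p in((-.055,.028),(-.055,-.028),(0,0)): print(proj(w,[.5585+c*p[0]-sn*p[1],-.2752+sn*p[0]+c*p[1],.02])*1.5)
```

```text
[ 0.5187732  -0.27196997  0.23427951] [ 1.79992834e+02 -3.17395609e-02  1.74282742e+02] [-8.55582151e+00  1.22325759e+01 -1.09365571e+01 -6.07396124e-03
 -6.68629226e+01 -8.71590506e+01]
[ 0.45335185 -0.26508257  0.38455976] [ 1.65841944e+02 -2.10873532e-02  8.42883719e+01]
(312, 330) [ 0.32592039 -0.38565314  0.02      ]
(282, 300) [ 0.33182892 -0.31088004  0.02      ]
(345, 330) [ 0.36609014 -0.42369879  0.02      ]
(400, 305) [ 0.47589335 -0.46175121  0.02      ]
[416.50445366 243.21413014]
[349.79395808 243.57906539]
[383.49196171 306.3656956 ]
```

View pics/w1b.png

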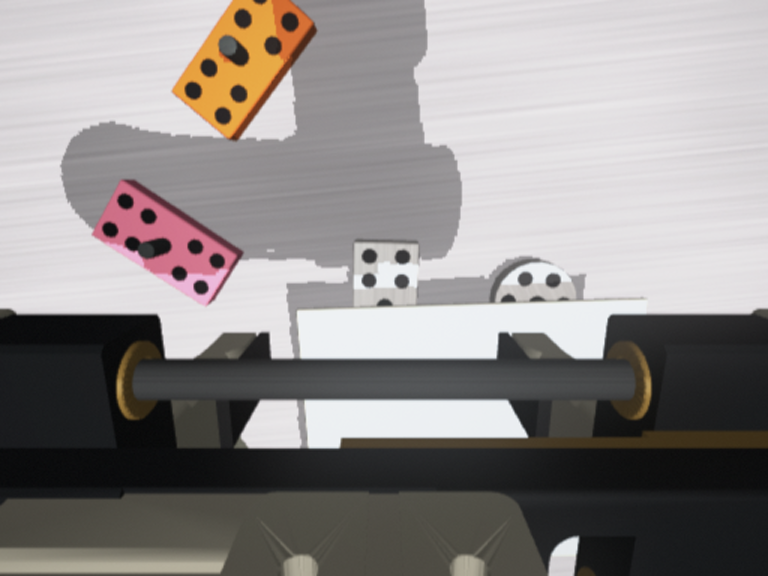

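The wrist view shows the long block's near edge at (354,240)–(418,241), 2–3 mm from the prediction. The orange and pink look-alikes are clear of the path. Descending.

Request:
{"api": "carry_out", "payload": {"targets": [[0.006,0.003,0.07,0,0,0],[0,0,0.08,0,0,0],[0,0,0.08,0,0,0],[0,0,0.08,0,0,0],[0,0,0.06,0,0,0]], "squeeze": 15}}

```text
time_s: 3.08
tcp_pos: [0.5154, -0.2701, 0.0477]
eef_rot: [180.0, -0.1, 174.8]
contact_force: [-0.5, 0.5, 0.3]
gripper_width: 0.0874
gripper_force: 0.0
```

Request:
{"api": "carry_out", "payload": {"targets": [[0,0,0.03,0,0,0],[0,0,0.02,0,0,0],[0,0,0.015,0,0,0],[0,0,0,0,0,0]]}}

```text
time_s: 3.58
tcp_pos: [0.5163, -0.2703, 0.0172]
eef_rot: [-180.0, 0.0, 174.6]
contact_force: [1.1, 0.8, 0.5]
gripper_width: 0.0881
gripper_force: 0.0
```

Request:
{"api": "carry_out", "payload": {"targets": [[0,0,0.007,0,0,0],[0,0,0,0,0,0]]}}

```text
time_s: 3.82
tcp_pos: [0.5163, -0.2703, 0.0138]
eef_rot: [-180.0, 0.0, 174.6]
contact_force: [-0.4, 0.6, -0.4]
gripper_width: 0.0875
gripper_force: 0.0
```

Request:
{"api": "carry_out", "payload": {"targets": [[0,0,0,0,0,0],[0,0,0,0,0,0],[0,0,0,0,0,0],[0,0,0,0,0,0],[0,0,0,0,0,0]], "hand": 0}}

```text
time_s: 4.45
tcp_pos: [0.5162, -0.2703, 0.0136]
eef_rot: [-180.0, 0.0, 174.6]
contact_force: [0.0, 0.5, 0.9]
gripper_width: 0.0559
gripper_force: 14.9
```

Request:
{"api": "carry_out", "payload": {"targets": [[0.02,0,0,0,0,0],[0.04,0,0,0,0,0],[0.04,0,0,0,0,0],[0.04,0,0,0,0,0],[0.04,0,0,0,0,0]]}}

```text
time_s: 5.08
tcp_pos: [0.4255, -0.2616, 0.0136]
eef_rot: [180.0, 0.0, 174.6]
contact_force: [-0.1, -1.3, -1.0]
gripper_width: 0.0561
gripper_force: 14.9
```

Request:
{"api": "carry_out", "payload": {"targets": [[0.03,0,0,0,0,0],[0.01,0,0,0,0,0],[0,0,0,0,0,0],[0,0,0,0,0,0]]}}

```text
time_s: 5.58
tcp_pos: [0.4054, -0.2597, 0.0135]
eef_rot: [180.0, -0.2, 174.6]
contact_force: [-4.7, 1.8, 7.6]
gripper_width: 0.0562
gripper_force: 14.9
```

Request:
{"api": "carry_out", "payload": {"targets": [[0,0,0,0,0,0],[0,0,0,0,0,0],[0,0,0,0,0,0],[0,0,0,0,0,0],[0,0,0,0,0,0]], "hand": 1}}

```text
time_s: 6.2
tcp_pos: [0.4067, -0.2599, 0.0136]
eef_rot: [-180.0, 0.0, 174.6]
contact_force: [-0.0, -0.2, -0.3]
gripper_width: 0.0874
gripper_force: 0.0
```

Request:
{"api": "carry_out", "payload": {"targets": [[0,0,-0.04,0,0,0],[0,0,-0.08,0,0,0],[0,0,-0.08,0,0,0],[0,0,-0.06,0,0,0],[0,0,0,0,0,0]]}}

```text
time_s: 6.82
tcp_pos: [0.4082, -0.2603, 0.1461]
eef_rot: [-180.0, 0.3, 174.6]
contact_force: [-0.1, -1.1, -0.4]
gripper_width: 0.0875
gripper_force: 0.0
```

Run:
```python
from h import *
s=r.get_state();print(s["tcp_pos"],s["eef_rot"])
w=r.camera_info("wrist");im=snap("wrist","pics/w2.png");b=snap("side","pics/s2.png")
A=cv2.resize(b[200:320,220:380,::-1],None,fx=5,fy=5,interpolation=cv2.INTER_CUBIC)
cv2.imwrite("pics/s2b.png",A)
```

```text
[ 0.40815123 -0.26027819  0.14606016] [-179.95691528    0.29443034  174.6190382 ]
```

View pics/s2b.png

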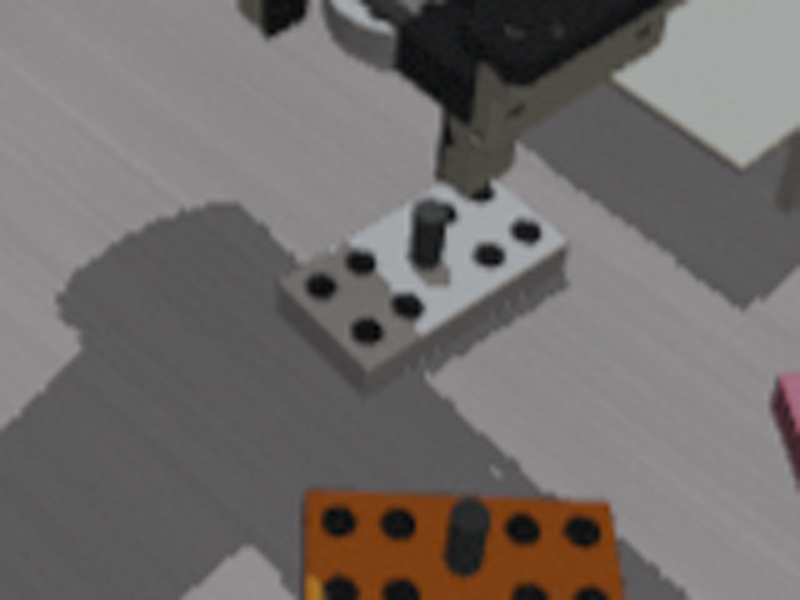

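The block lies free of the riser, with its near corners at (283,292) and (365,370), a far corner at (566,242) and the post top at about (430,211) in the crop.

Run:
```python
from h import *
S=r.camera_info("side");f=lambda u,v,z:ray(S,(u+.5)/5-.5+220,(v+.5)/5-.5+200,z)[:2]
a,b,c=f(283,292,.02),f(365,370,.02),f(566,242,.02)
print(a,b,c,"centre",(a+c)/2,"yaw",np.degrees(np.arctan2(*(c-b)[::-1])),np.linalg.norm(c-b))
print("post",f(430,211,.05),f(427,260,.02))
s=r.get_state();M=R.from_euler('xyz',s["eef_rot"],degrees=True).as_matrix()
for p in ((a+c)/2,f(430,211,.05)): print(M.T@(np.r_[p,.036]-s["tcp_pos"])/.5)
```

```text
[ 0.39393776 -0.23639178] [ 0.38912473 -0.28465979] [ 0.49635393 -0.29786684] centre [ 0.44514584 -0.26712931] yaw -7.021557752625735 0.10803946296401594
post [ 0.44671425 -0.26462577] [ 0.44806598 -0.26504868]
[-0.07825794 -0.00742857  0.2150996 ]
[-0.08090844 -0.00214791  0.2151025 ]
```

Request:
{"api": "carry_out", "payload": {"targets": [[-0.04,-0.001,0,0,0,0],[-0.041,-0.001,0,0,0,0],[0,0,0.07,0,0,0],[0,0,0.07,0,0,0],[0,0,0.05,0,0,0]], "squeeze": 40}}

```text
time_s: 7.55
tcp_pos: [0.4466, -0.2646, 0.0458]
eef_rot: [180.0, -0.2, 174.6]
contact_force: [1.3, -0.7, 0.2]
gripper_width: 0.0879
gripper_force: 0.0
```

Request:
{"api": "carry_out", "payload": {"targets": [[0,0,0.02,0,0,0],[0,0,0.005,0,0,0],[0,0,0,0,0,0],[0,0,0,0,0,0]]}}

```text
time_s: 8.05
tcp_pos: [0.4475, -0.2649, 0.0369]
eef_rot: [-180.0, 0.1, 174.6]
contact_force: [-0.2, 0.2, 0.5]
gripper_width: 0.0874
gripper_force: 0.0
```

Request:
{"api": "carry_out", "payload": {"targets": [[0,0,0.009,0,0,0],[0,0,0,0,0,0]]}}

```text
time_s: 8.3
tcp_pos: [0.4467, -0.2646, 0.0315]
eef_rot: [180.0, 0.0, 174.6]
contact_force: [-1.3, 0.3, -0.5]
gripper_width: 0.0873
gripper_force: 0.0
```

Request:
{"api": "carry_out", "payload": {"targets": [[0,0,0,0,0,0],[0,0,0,0,0,0],[0,0,0,0,0,0],[0,0,0,0,0,0],[0,0,0,0,0,0]], "hand": 0}}

```text
time_s: 8.93
tcp_pos: [0.4469, -0.2647, 0.0316]
eef_rot: [-180.0, 0.0, 174.6]
contact_force: [0.3, -0.1, 0.0]
gripper_width: 0.0432
gripper_force: 0.0
```

Request:
{"api": "carry_out", "payload": {"targets": [[0,0,0,0,0,0],[0,0,0,0,0,0],[0,0,0,0,0,0],[0,0,0,0,0,0]]}}

```text
time_s: 9.43
tcp_pos: [0.4468, -0.2647, 0.0316]
eef_rot: [180.0, 0.0, 174.6]
contact_force: [-0.4, 0.2, -0.2]
gripper_width: 0.0133
gripper_force: 40.0
```

Request:
{"api": "carry_out", "payload": {"targets": [[0,0,-0.02,0,0,0],[0,0,-0.05,0,0,0],[0,0,-0.07,0,0,0],[0,0,-0.08,0,0,0],[0,0,-0.06,0,0,0]]}}

```text
time_s: 10.05
tcp_pos: [0.4467, -0.2646, 0.1736]
eef_rot: [180.0, 0.1, 174.6]
contact_force: [1.0, 0.6, -3.2]
gripper_width: 0.013
gripper_force: 40.0
```

Request:
{"api": "carry_out", "payload": {"targets": [[0,0,-0.02,0,0,0],[0,0,0,0,0,0],[0,0,0,0,0,0]]}}

```text
time_s: 10.42
tcp_pos: [0.4459, -0.2643, 0.1801]
eef_rot: [180.0, -0.1, 174.6]
contact_force: [0.1, -0.4, -4.9]
gripper_width: 0.0127
gripper_force: 40.0
```

Run:
```python
from h import *
s=r.get_state();print(s["tcp_pos"],s["eef_rot"],s["joints"])
im=snap("side","pics/s3.png")
cv2.imwrite("pics/s3b.png",cv2.resize(im[120:280,190:400,::-1],None,fx=3.7,fy=3.7,interpolation=cv2.INTER_CUBIC))
```

```text
[ 0.44592197 -0.26434839  0.1800559 ] [ 1.79962129e+02 -1.43432681e-01  1.74584464e+02] [-8.96705675e+00  8.43922207e+00 -2.32731228e+01 -3.39343313e-02
 -5.84331628e+01 -8.64307257e+01]
```

View pics/s3b.png

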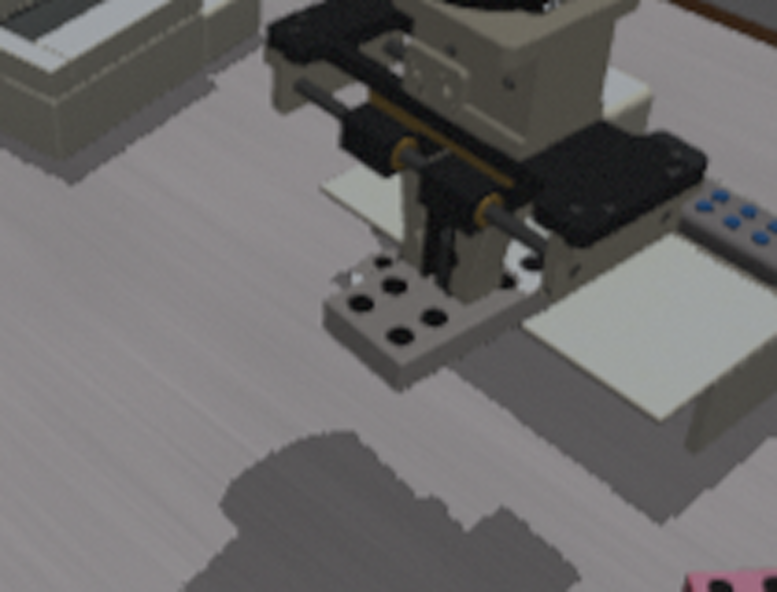

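The block is held level on its post; its near-edge top corners are at about (325,303) and (400,368) in the crop.

Run:
```python
from h import *
S=r.camera_info("side");f=lambda u,v,z:ray(S,(u+.5)/3.7-.5+190,(v+.5)/3.7-.5+120,z)[:2]
a,b=f(325,303,.1685),f(400,366,.1685);e=a-b
print(a,b,np.linalg.norm(e),np.degrees(np.arctan2(-e[0],e[1])))
```

```text
[ 0.39433318 -0.23262669] [ 0.38805038 -0.28536314] 0.0531093844614799 -6.7939535285453
```

Request:
{"api": "carry_out", "payload": {"targets": [[-0.007,0.04,0,0,0,0],[-0.014,0.08,0,0,0,0],[-0.014,0.08,0,0,0,0],[-0.014,0.08,0,0,0,0],[-0.014,0.08,0,0,0,0]]}}

```text
time_s: 11.1
tcp_pos: [0.4948, -0.0873, 0.1804]
eef_rot: [-180.0, -0.1, 174.6]
contact_force: [0.7, -0.6, -3.5]
gripper_width: 0.013
gripper_force: 40.0
```

Request:
{"api": "carry_out", "payload": {"targets": [[-0.014,0.08,0,0,0,0],[-0.014,0.08,0,0,0,0],[-0.014,0.08,0,0,0,0],[-0.014,0.08,0,0,0,0],[-0.014,0.08,0,0,0,0]]}}

```text
time_s: 11.72
tcp_pos: [0.5485, 0.1085, 0.1802]
eef_rot: [-179.9, -0.1, 174.6]
contact_force: [0.5, -0.5, -3.9]
gripper_width: 0.0131
gripper_force: 40.0
```

Request:
{"api": "carry_out", "payload": {"targets": [[-0.014,0.08,0,0,0,0],[-0.014,0.08,0,0,0,0],[-0.009,0.06,0,0,0,0],[-0.005,0.03,0,0,0,0],[0,0,0,0,0,0]]}}

```text
time_s: 12.35
tcp_pos: [0.5814, 0.2303, 0.1807]
eef_rot: [-179.9, -0.1, 174.6]
contact_force: [-0.0, -0.6, -3.0]
gripper_width: 0.0126
gripper_force: 40.0
```

Request:
{"api": "carry_out", "payload": {"targets": [[0,0,0,0,0,-0.06],[0,0,0,0,0,-0.06],[0,0,0,0,0,-0.06],[0,0,0,0,0,-0.045],[0,0,0,0,0,0]]}}

```text
time_s: 12.98
tcp_pos: [0.5812, 0.2288, 0.1816]
eef_rot: [-180.0, -0.0, -172.0]
contact_force: [0.3, -0.1, -3.9]
gripper_width: 0.0127
gripper_force: 40.0
```

Run:
```python
from h import *
s=r.get_state();print(s["tcp_pos"],s["eef_rot"],s["gripper_width"],s["contact_force"])
im=snap("side","pics/s4.png");im2=snap("scene","pics/a4.png")
A=cv2.resize(im[60:190,140:300,::-1],(480,390),interpolation=cv2.INTER_CUBIC)
B=cv2.resize(im2[170:340,250:390,::-1],(320,389),interpolation=cv2.INTER_CUBIC)
cv2.imwrite("pics/m4.png",np.hstack([A[:389],B]))
M=R.from_euler('xyz',s["eef_rot"],degrees=True).as_matrix()
print(M.T@(np.array([.575,.2185,.0316+.055])-s["tcp_pos"])/.5)
```

```text
[0.58120911 0.22876704 0.18158381] [-1.79991259e+02 -2.29245478e-02 -1.71970874e+02] 0.012717013508984918 [ 0.2590551  -0.07895609 -3.85839541]
[ 0.0150886  -0.01856928  0.18997651]
```

View pics/m4.png

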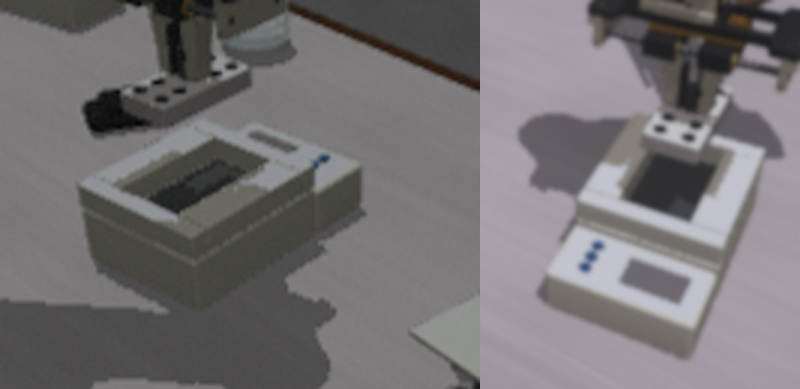

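Request:
{"api": "carry_out", "payload": {"targets": [[0.015,-0.0185,0,0,0,0],[0,0,0.04,0,0,0],[0,0,0.05,0,0,0],[0,0,0.02,0,0,0],[0,0,0,0,0,0]]}}

```text
time_s: 13.7
tcp_pos: [0.575, 0.2191, 0.1262]
eef_rot: [-180.0, -0.1, -171.9]
contact_force: [0.1, -0.4, -3.4]
gripper_width: 0.0127
gripper_force: 40.0
```

Run:
```python
from h import *
s=r.get_state();print(s["tcp_pos"],s["eef_rot"])
im=snap("side","pics/s5.png");im2=snap("scene","pics/a5.png")
A=cv2.resize(im[70:170,150:260,::-1],(440,400),interpolation=cv2.INTER_CUBIC)
B=cv2.resize(im2[210:320,285:385,::-1],(360,400),interpolation=cv2.INTER_CUBIC)
cv2.imwrite("pics/m5.png",np.hstack([A,B]))
M=R.from_euler('xyz',s["eef_rot"],degrees=True).as_matrix()
print(M.T@(np.array([.575,.2185,.0316+.055])-s["tcp_pos"])/.5)
```

```text
[0.57498797 0.21909242 0.12621994] [-1.79957752e+02 -6.31531991e-02 -1.71915685e+02]
[ 5.54667892e-05 -1.11801326e-03  7.92408420e-02]
```

View pics/m5.png

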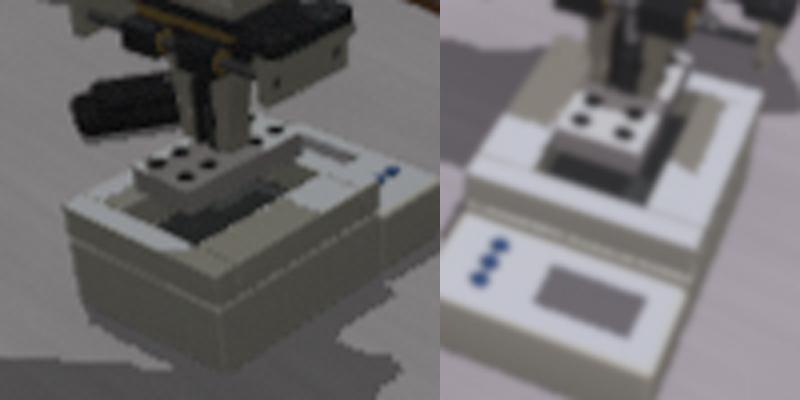

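Block hovers aligned over the pocket. I'll lower it gently and watch the force.

Request:
{"api": "carry_out", "payload": {"targets": [[0,0,0.016,0,0,0],[0,0,0.016,0,0,0],[0,0,0.01,0,0,0],[0,0,0,0,0,0]]}}

```text
time_s: 14.3
tcp_pos: [0.575, 0.2194, 0.1049]
eef_rot: [-180.0, -0.1, -171.9]
contact_force: [0.6, 0.2, -3.9]
gripper_width: 0.0126
gripper_force: 40.0
```

Request:
{"api": "carry_out", "payload": {"targets": [[0,0,0.01,0,0,0],[0,0,0.01,0,0,0],[0,0,0.005,0,0,0],[0,0,0,0,0,0]]}}

```text
time_s: 14.8
tcp_pos: [0.5752, 0.2195, 0.0928]
eef_rot: [-180.0, -0.0, -171.9]
contact_force: [-0.6, 0.7, -3.5]
gripper_width: 0.0129
gripper_force: 40.0
```

Request:
{"api": "carry_out", "payload": {"targets": [[0,0,0.004,0,0,0],[0,0,0.004,0,0,0],[0,0,0.002,0,0,0],[0,0,0,0,0,0]]}}

```text
time_s: 15.3
tcp_pos: [0.5753, 0.2196, 0.088]
eef_rot: [-180.0, -0.0, -171.9]
contact_force: [0.1, -0.8, -4.1]
gripper_width: 0.0132
gripper_force: 40.0
```

Request:
{"api": "carry_out", "payload": {"targets": [[0,0,0.001,0,0,0],[0,0,0.001,0,0,0],[0,0,0,0,0,0]]}}

```text
time_s: 15.68
tcp_pos: [0.5753, 0.2196, 0.087]
eef_rot: [180.0, -0.0, -171.9]
contact_force: [0.4, -0.1, -3.3]
gripper_width: 0.0131
gripper_force: 40.0
```

Request:
{"api": "carry_out", "payload": {"targets": [[0,0,0.001,0,0,0],[0,0,0.001,0,0,0],[0,0,0,0,0,0],[0,0,0,0,0,0]]}}

```text
time_s: 16.18
tcp_pos: [0.5755, 0.2196, 0.0866]
eef_rot: [180.0, 0.0, -171.9]
contact_force: [-2.5, -1.1, 4.1]
gripper_width: 0.0128
gripper_force: 40.0
```

Request:
{"api": "carry_out", "payload": {"targets": [[0,0,0,0,0,0],[0,0,0,0,0,0],[0,0,0,0,0,0],[0,0,0,0,0,0]], "hand": 0.28}}

```text
time_s: 16.68
tcp_pos: [0.5754, 0.2196, 0.086]
eef_rot: [180.0, 0.0, -171.9]
contact_force: [-0.3, 0.5, -0.3]
gripper_width: 0.0245
gripper_force: 0.0
```

Request:
{"api": "carry_out", "payload": {"targets": [[0,0,-0.01,0,0,0],[0,0,-0.04,0,0,0],[0,0,-0.08,0,0,0],[0,0,-0.08,0,0,0],[0,0,0,0,0,0]]}}

```text
time_s: 17.3
tcp_pos: [0.5772, 0.2207, 0.1954]
eef_rot: [179.8, 0.4, -171.9]
contact_force: [0.3, 0.1, 0.1]
gripper_width: 0.0249
gripper_force: 0.0
```

Run:
```python
from h import *
s=r.get_state();print(s["tcp_pos"],s["contact_force"])
im=snap("side","pics/s6.png");im2=snap("scene","pics/a6.png")
A=cv2.resize(im[70:170,150:260,::-1],(440,400),interpolation=cv2.INTER_CUBIC)
B=cv2.resize(im2[210:320,285:385,::-1],(360,400),interpolation=cv2.INTER_CUBIC)
cv2.imwrite("pics/m6.png",np.hstack([A,B]))
```

```text
[0.57723121 0.2206691  0.1953881 ] [0.31280301 0.10448355 0.14443318]
```

View pics/m6.png

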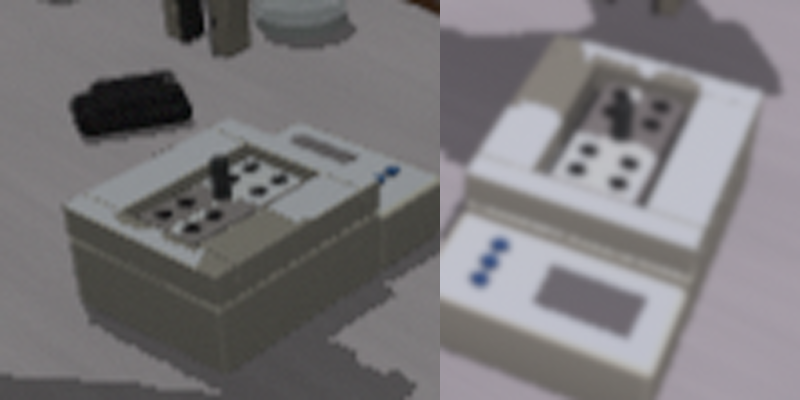

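The block sits flat and centred in the pocket, and the gripper is clear of it.

```bash
python3 -c "
from plant import r
print(r.close_job())"
```

```text
the job is handed in; nothing more can be done
None
```

The long block was drawn out from under the riser, set down clear of it, then lowered by its post into the warmer pocket and let go; the last pictures show it flat and centred there, the round block was not touched, and the job was handed in at about 17 s (no verdict was returned).

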